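# Feel along the sealing bar of a vacuum packer

### The job

Before the next bag is packed, check the vacuum packer's long pale sealing bar for crumbs: with the fingertips held together, run them lightly along the whole length of its top, from the end beside the low round screw head to the end beside the bent gas nozzle. The bar is sprung: touch it gently, never push it down to its stop, and do not pull it up out of its slot. Leave everything else where it is, and finish clear of the bar.

Things in the scene. Friction and masses are not known exactly. Their poses are not given: they have to be found in the camera images.
- bar_mid (a point): centre of the bar's top face when untouched, 108 mm above the table and 28 mm above the machine's flat metal deck. The bar is a straight pale plastic-topped strip 264 mm long and 14 mm wide, near the front of a 260 x 440 mm machine; y runs along the bar to its left end, x across it away from the robot, z up. The machine's yaw varies within 0.35 rad. The deck reaches 70 mm in front of the bar and 190 mm behind it; an open clear lid leans back beyond that.
- bar_left (a point): left (+y) end of the bar's top face when untouched, on its centre line
- bar_right (a point): right (-y) end of the bar's top face when untouched, on its centre line
- seal_bar (a joint): how far the sprung bar is pressed down, m: 0 untouched, 0.014 at its stop, negative if pulled up. It sinks level wherever it is touched, about 1.8 mm per newton, and springs back.
- zone1: number 1 of the stretches: one of five 24 mm stretches of the bar's flat top, spaced 60 mm centre to centre and flush with the rest of it (not marked); counted from the left (+y) end. Origin: centre of its top face; it sinks with the bar. Axes as the bar's: y along the bar to the left, z up.
- zone2: number 2 of the stretches: one of five 24 mm stretches of the bar's flat top, spaced 60 mm centre to centre and flush with the rest of it (not marked); counted from the left (+y) end. Origin: centre of its top face; it sinks with the bar. Axes as the bar's: y along the bar to the left, z up.
- zone3: number 3 of the stretches: one of five 24 mm stretches of the bar's flat top, spaced 60 mm centre to centre and flush with the rest of it (not marked); counted from the left (+y) end. Origin: centre of its top face; it sinks with the bar. Axes as the bar's: y along the bar to the left, z up.
- zone4: number 4 of the stretches: one of five 24 mm stretches of the bar's flat top, spaced 60 mm centre to centre and flush with the rest of it (not marked); counted from the left (+y) end. Origin: centre of its top face; it sinks with the bar. Axes as the bar's: y along the bar to the left, z up.
- zone5: number 5 of the stretches: one of five 24 mm stretches of the bar's flat top, spaced 60 mm centre to centre and flush with the rest of it (not marked); counted from the left (+y) end. Origin: centre of its top face; it sinks with the bar. Axes as the bar's: y along the bar to the left, z up.
- nozzle: gas nozzle fixed to the deck about 48 mm beyond one end of the bar (either one): a bent steel tube 8 mm thick, 40 mm high, its upper part reaching 39 mm away from the robot. Origin: centre of its foot on the deck
- screw: low round steel screw head, 18 mm across and 6 mm high, fixed to the deck about 48 mm beyond the other end of the bar. Origin: centre of its underside on the deck
- cup: small steel cup, 56 mm across, 45 mm high, loose on the deck behind the bar; bystander. Origin: underside centre
- jar: closed jar, 48 mm across, 62 mm high, loose on the deck behind the bar; bystander. Origin: underside centre
- carrot1: carrot, 130 mm long, 29 mm high, lying on the table to the left of the machine; bystander. Origin: on the table under its thicker middle
- carrot2: carrot, 110 mm long, 29 mm high, lying on the table to the right of the machine; bystander. Origin: on the table under its thicker middle
- mushroom1: mushroom, 52 mm across, 42 mm high, loose on the deck behind the bar; bystander. Origin: underside centre
- mushroom2: mushroom, 44 mm across, 35 mm high, standing on the table to the left of the machine; bystander. Origin: underside centre

How it is judged (in metres and radians):
On the way, in this order (a step that is already met when the one before it is completed fails the run):
1. fingertips touch the bar end by the screw (((y of nozzle in the frame of bar_mid above 0 m and contact force between the fingers and zone5 above 0.3 N) or (not (y of nozzle in the frame of bar_mid above 0 m) and contact force between the fingers and zone1 above 0.3 N))), for 0.1 s.
2. fingertips touch the second fifth (((y of nozzle in the frame of bar_mid above 0 m and contact force between the fingers and zone4 above 0.3 N) or (not (y of nozzle in the frame of bar_mid above 0 m) and contact force between the fingers and zone2 above 0.3 N))), for 0.1 s.
3. fingertips touch the middle (((y of nozzle in the frame of bar_mid above 0 m and contact force between the fingers and zone3 above 0.3 N) or (not (y of nozzle in the frame of bar_mid above 0 m) and contact force between the fingers and zone3 above 0.3 N))), for 0.1 s.
4. fingertips touch the fourth fifth (((y of nozzle in the frame of bar_mid above 0 m and contact force between the fingers and zone2 above 0.3 N) or (not (y of nozzle in the frame of bar_mid above 0 m) and contact force between the fingers and zone4 above 0.3 N))), for 0.1 s.
5. fingertips touch the bar end by the nozzle (((y of nozzle in the frame of bar_mid above 0 m and contact force between the fingers and zone1 above 0.3 N) or (not (y of nozzle in the frame of bar_mid above 0 m) and contact force between the fingers and zone5 above 0.3 N))), for 0.1 s.
At the end, for the whole second after the job is handed in: The fingers touched the five stretches of the bar's top in order from the screw end to the nozzle end, the bar has sprung back to within 2 mm of its untouched height, and every loose thing is within 15 mm of where it was (value of joint seal_bar between -0.002 and 0.002 m and distance of each of cup, jar, carrot1, carrot2, mushroom1, mushroom2 from where it was at the start of the episode below 0.015 m).
It fails at once if the bar is pushed down to its stop (more than 13 mm) (value of joint seal_bar above 0.013 m).
It fails at once if the bar is pulled up out of its slot by more than 5 mm (value of joint seal_bar below -0.005 m).
It fails at once if a loose bystander is moved by more than 15 mm (distance of any of cup, jar, carrot1, carrot2, mushroom1, mushroom2 from where it was at the start of the episode above 0.015 m).
It also fails if it takes over 40 s, if anything falls off the work surface, if the arm or the gripper's body presses on something with over 40 N, if the wrist force passes 120 N, or if a joint passes its speed limit or range.

### The arm

A 6-joint arm with a two-finger parallel gripper is mounted at the origin on the work surface. World frame = base frame: x ahead of the robot, y to its left, z up, the work surface at z = 0. Lengths are in mm, angles in rad, forces in N, time in s.
With the tool pointing down it reaches from about 400 to 925 mm from the base axis. Payload 3.4 kg.
Tool frame: the origin (TCP) lies midway between the tips of the shut fingers; the grasp point (between the pads) lies 19 mm behind it; z points along the fingers, y is the direction in which the jaws open and shut (so a half turn about z gives the same grasp; the last joint's range is limited). The gripper opens to 85 mm and grips with 20 to 120 N. Pads are 22 mm wide; open, the fingers measure 114 mm over their backs; the gripper's body (76 mm by 85 mm) begins 54 mm behind the grasp point. The pads swing forward as they close: fully open they stand 13 mm farther back than shut.
Start: joints at [-1.397, 0.307, 1.506, -0, 1.328, -0.073], TCP at [141.006, -557.448, 231.305] pointing down, gripper open.
Joint ranges: [-3.12, 3.12], [-1.05, 2.28], [0.14, 2.33], [-1.42, 4.57], [0.1, 2.73], [-2.68, 2.68]. Speed limits (rad/s): [2.57, 2.57, 3.14, 3.14, 3.14, 3.14].

### API

Orientations are given as a rotation vector (axis times angle).
In Python, from cell import r, optics gives the robot as it stands.
- The arm moves only by the tool servo_tool, never from a script. Its argument "steps" is a list of rows, each an object of numbers: "jaw": the opening, from -1 (shut) to 1 (fully open); "x", "y", "z": the shift along the tool's x, y, z in units of 30 mm (1.0 is 30 mm); "turn": the turn about the tool's z in units of 6 degrees (1.0 is 6 degrees). In form: [{"jaw": .., "x": .., "y": .., "z": .., "turn": ..}, ...]. A call has 1 to 10 rows; each row is the pose to reach, as a shift and turn from the pose measured when the call began, along the tool's axes at that moment; what a row does not reach only later rows make up. A row lasts 1/12 s, in which the tool goes at most 41.7 mm and 7.16 degrees, less where a joint would pass 70% of its speed; a pose out of reach is approached as far as the arm can. A call with a gripper value outside its range is refused whole. The fingers move at their own pace and stop on an object; "grip_force" is the grip in N (left out, the last holds). Time passes only in rows, so rows that repeat a pose let the fingers close. It gives the time, the measured TCP pose, the force and the opening at its end, in the units of the state.
- r.sense(): the state, without advancing time (a new reading comes with each control period).
- optics.read_camera(name): name is "side" or "top"; returns (picture, depth): 480x640x3 uint8, blue, green, red; 480x640 float32, mm along the optical axis (not along the pixel's ray), 0 where there is no reading.
- optics.camera_params(name): a dict with "mtx" (3x3 intrinsics, pixels), "view" (4x4, takes a point from world to camera coordinates). Camera axes: x right, y down, z forward; pixel columns grow to the right and rows downward; lengths in mm; the calibration is good to about 2 mm. A picture is of the moment at which its call begins. camera_params takes no time and is no camera call.
- r.finish_job(): hands the job in, once; it reports no verdict.
Trained networks look in the newest picture that a camera, given by its name, has taken for a name from the list of things; names that differ only in an ending like _2 or _b are one class to them, and where a whole thing is asked for, a point or a joint stands for the part that bears it (a point fixed in the world has none). Each returns a list of dicts, best first, with "conf" (0 to 1); they miss things now and then, are a little off and sometimes report something else, mostly with a low value. They report only what shows in the picture. A call takes as long as a camera call.
- optics.search_frame(camera, name): "bbox" ([centre column, centre row, width, height] in pixels, round what is visible of it).
- optics.regions_of(camera, name): "region" (480x640 bool, what is visible of it) and "bbox" ([centre column, centre row, width, height] in pixels, round what is visible of it).
The state is a dict: "t": time; "joints": joint angles; "dq": joint speeds; "effort": joint torques, N m; "eef_pos": TCP position; "ee_rot": TCP orientation; "contact_force": force on the tool from outside, world axes, zero at the start; "ft_torque": the same for the moment, N m; "gripper_width": finger opening in mm.
Only numpy, scipy, OpenCV 4.12 (cv2) and the standard library are available. Lean on these libraries where they do the work, as an engineer would, in place of code of your own. Each camera call takes 0.05 s, during which the arm holds its last target. There are 200 camera calls.

## Working session

There is one attempt and no reset: what is moved stays moved. The work goes in short steps, Python scripts to look and compute and a tool call to move; the robot and the scene stay as the last step left them, time stands still between calls to the robot, and variables do not carry over. Pictures are saved under pics/ and viewed, about 8 in all and at most 12, crops included, and the job is handed in when it is done.

Besides the shell and the picture viewer there is one more tool, called after "Call:" by a JSON object that holds its "api" and its "payload". servo_tool: Moves the arm, as the interface text tells. Its arguments: {"type":"object","properties":{"steps":{"type":"array","items":{"type":"object","properties":{"jaw":{"type":"number"},"x":{"type":"number"},"y":{"type":"number"},"z":{"type":"number"},"turn":{"type":"number"}}}},"grip_force":{"type":"number"}},"required":["steps"]}

```bash
mkdir -p pics && cat > h.py <<'E'
import numpy as np, cv2
from cell import r, optics
def world(cam, px, depth):
    p=optics.camera_params(cam); K=np.array(p["mtx"]); V=np.array(p["view"])
    px=np.atleast_2d(px).astype(float); d=np.atleast_1d(depth)
    c=np.c_[(px[:,0]-K[0,2])/K[0,0]*d,(px[:,1]-K[1,2])/K[1,1]*d,d]
    return (c-V[:3,3])@V[:3,:3]
def proj(cam,P):
    p=optics.camera_params(cam); K=np.array(p["mtx"]); V=np.array(p["view"])
    c=np.atleast_2d(P)@V[:3,:3].T+V[:3,3]; q=c@K.T
    return q[:,:2]/q[:,2:]
E
python3 - <<'E'
from h import *
ims=[]
for c in ("top","side"):
    im,d=optics.read_camera(c); np.save(c+"_d.npy",d); cv2.imwrite(c+".png",im); cv2.imwrite(f"pics/{c}0.png",im)
    for n in ("bar_mid","nozzle","screw"):
        for o in optics.regions_of(c,n)[:2]:
            m=o["region"]; v,u=np.nonzero(m&(d>0)); P=world(c,np.c_[u,v],d[v,u])
            print(c,n,round(o["conf"],2),np.round(o["bbox"]),len(u),np.round(np.median(P,0)), np.round(np.percentile(P[:,2],[5,50,95])))
            np.save(f"{c}_{n}.npy",m) if o["conf"]>.5 else 0
print(r.sense())
E
```

```text
top bar_mid 0.71 [319. 175. 259. 281.] 43529 [699.  30.  98.] [ 77.  98. 201.]
top bar_mid 0.57 [345. 276.  11.  10.] 67 [479. -22. 108.] [103. 108. 112.]
top screw 0.52 [374. 281.   6.  14.] 42 [461. -77.  86.] [82. 86. 90.]
top screw 0.25 [150. 242.  17.  17.] 260 [553. 425.  29.] [21. 29. 36.]
side bar_mid 0.59 [286. 243. 247. 212.] 26103 [687.  80.  83.] [ 47.  83. 193.]
side screw 0.71 [285. 242. 248. 213.] 26485 [686.  80.  83.] [ 43.  83. 194.]
{'t': 0.4, 'joints': array([-1.39647846e+00,  3.06945632e-01,  1.50658731e+00,  8.10133394e-06,
        1.32840634e+00, -7.35081422e-02]), 'dq': array([ 1.50945263e-03, -4.33199910e-03, -2.08805701e-03,  9.30481858e-05,
        6.47172933e-04,  1.99282952e-03]), 'effort': array([-1.59014351e-03, -4.56965017e+01, -2.51921117e+01, -3.37099600e-04,
        5.21396199e-03, -6.75565460e-06]), 'eef_pos': array([ 141.00306629, -557.34128505,  231.15057112]), 'ee_rot': array([-3.11716126e+00, -3.88242872e-01,  1.50942716e-05]), 'contact_force': array([-0.50203868,  0.09172804,  1.03189874]), 'ft_torque': array([-0.01583028, -0.0489648 , -0.00334786]), 'gripper_width': 85.41924088882989}
```

View pics/top0.png

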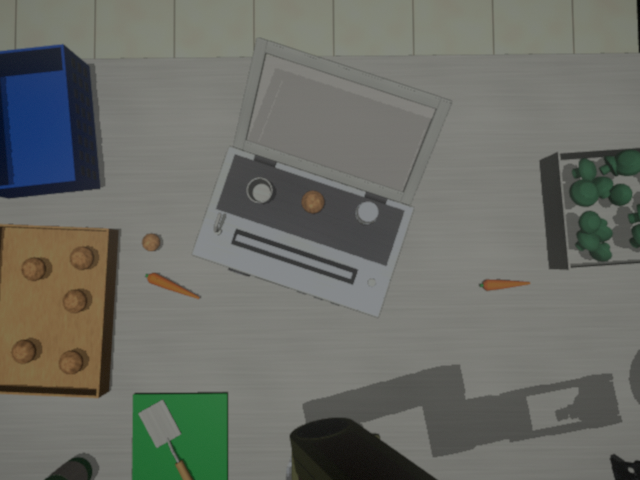

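View pics/side0.png

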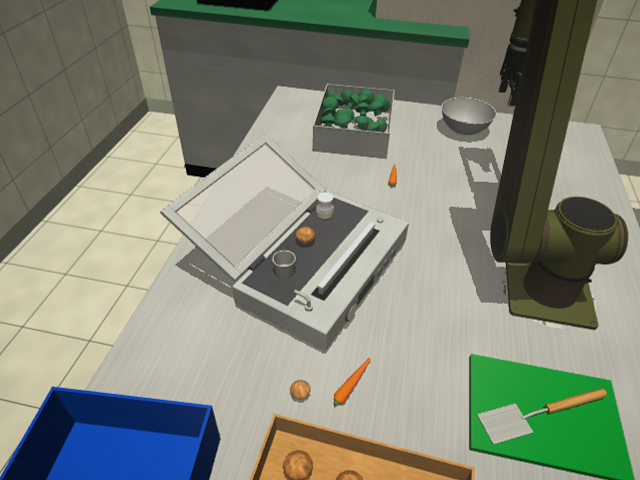

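Top: the bar is the pale strip from about (236,238) to (353,276), with the nozzle at its left end (219,224) and the screw at its right end (371,282). Side agrees: nozzle (305,300), screw (380,220). So the sweep goes from right (−y) to left (+y). Next I fit the bar in both views.

```bash
cat > m.py <<'E'
from h import *
# (rough end pixels) of pale strip
for c,a,b in (("top",(236,238),(353,276)),("side",(318,290),(376,226))):
    im=cv2.imread(c+".png"); d=np.load(c+"_d.npy"); g=cv2.cvtColor(im,cv2.COLOR_BGR2GRAY)
    roi=np.zeros_like(g); cv2.line(roi,a,b,255,21 if c=="top" else 15)
    m=((g>135)&(roi>0)).astype(np.uint8)
    n,l,s,cc=cv2.connectedComponentsWithStats(m,connectivity=4)
    mid=((np.array(a)+b)/2)
    for k in range(1,n):
        if s[k,4]<150: continue
        v,u=np.nonzero((l==k)&(d>0)); P=world(c,np.c_[u,v],d[v,u]); 
        if c=="side": 
            ok=P[:,2]>100; P=P[ok]
        (x0,y0),(w,h),an=cv2.minAreaRect(P[:,:2].astype(np.float32))
        q=P[:,:2].mean(0); ev=np.linalg.svd(P[:,:2]-q,full_matrices=False)[2][0]; ev*=np.sign(ev[1])
        t=(P[:,:2]-q)@ev
        print(c,s[k],"z",np.round(np.percentile(P[:,2],[5,50,95]),1),"rect",np.round([x0,y0,w,h,an],1),"yaw",round(np.arctan2(-ev[0],ev[1]),4),
          "R",np.round(q+ev*t.min(),1),"L",np.round(q+ev*t.max(),1),"mid",np.round(q+ev*(t.min()+t.max())/2,1))
for c,px in (("top",[(371,282),(219,224)]),("side",[(380,220),(308,307)])):
    d=np.load(c+"_d.npy"); print(c,np.round(world(c,px,[d[p[1],p[0]] for p in px])))
t=cv2.imread("top.png")[195:325,180:420]; s=cv2.imread("side.png")[190:330,230:430]
cv2.imwrite("pics/crop1.png",np.vstack([cv2.resize(t,(720,390 if 0 else 390))[:, :600],cv2.resize(s,(600,420))])[:800] if 0 else cv2.resize(t,(720,390)))
E
python3 m.py
```

```text
side [310 218  75  76 833] z [104.  106.6 109.1] rect [514.   87.8 267.5  15.5  70.6] yaw -0.3341 R [470.3 -38.7] L [558.  214.1] mid [514.2  87.7]
top [[458. -79.  87.]
 [590. 257.  77.]]
side [[455. -79.  84.]
 [573. 264.  90.]]
```

View pics/crop1.png

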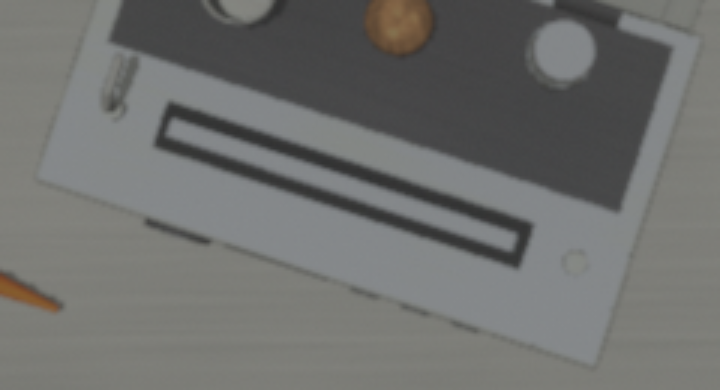

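The crop shows the pale strip clearly inside its black slot, from crop (165,128) to (518,240). The nozzle is at its upper left and the screw at its lower right.

```bash
sed -i 's/(g>135)/(g>(135 if c=="side" else 95))/; s/21 if c=="top" else 15/13 if c=="top" else 15/' m.py && python3 m.py && python3 - <<'E'
from h import *
g=cv2.cvtColor(cv2.imread("top.png"),cv2.COLOR_BGR2GRAY)
print(g[246:272:1,294])
E
```

```text
top [235 234 117  45 845] z [ 81.1 107.5 111.1] rect [516.5  90.2 267.3  15.4  70.8] yaw -0.3342 R [472.8 -36.1] L [560.5 216.4] mid [516.6  90.1]
side [310 218  75  76 833] z [104.  106.6 109.1] rect [514.   87.8 267.5  15.5  70.6] yaw -0.3341 R [470.3 -38.7] L [558.  214.1] mid [514.2  87.7]
top [[458. -79.  87.]
 [590. 257.  77.]]
side [[455. -79.  84.]
 [573. 264.  90.]]
[132 117  83  55  51  51  63 107 132 134 135 135 134 122  92  60  54  54
  68 111 132 134 135 135 135 136]
```

Both views agree: mid ≈ (515.4, 88.9, 108), yaw −0.334, length about 267 mm against 264. The sweep runs from zone5 (476, −24.5) to zone1 (555, 202). I'll shut the jaws and move above the screw end.

Call:
{"api": "servo_tool", "payload": {"steps": [{"jaw": -1,"x": 0.95,"y": -0.9,"z": 0,"turn": 0.55},{"jaw": -1,"x": 1.9,"y": -1.8,"z": 0,"turn": 1.1},{"jaw": -1,"x": 2.85,"y": -2.7,"z": 0,"turn": 1.65},{"jaw": -1,"x": 3.8,"y": -3.6,"z": 0,"turn": 2.2},{"jaw": -1,"x": 4.75,"y": -4.5,"z": 0,"turn": 2.75},{"jaw": -1,"x": 5.7,"y": -5.4,"z": 0,"turn": 3.3},{"jaw": -1,"x": 6.65,"y": -6.3,"z": 0,"turn": 3.85},{"jaw": -1,"x": 7.6,"y": -7.2,"z": 0,"turn": 4.4},{"jaw": -1,"x": 8.55,"y": -8.1,"z": 0,"turn": 5.0},{"jaw": -1,"x": 9.5,"y": -9.0,"z": 0,"turn": 5.55}]}}

```text
t: 1.23
eef_pos: [351.7, -224.0, 231.6]
ee_rot: [3.097, -0.527, 0.001]
contact_force: [0.1, -0.6, -0.3]
gripper_width: -0.0
```

```bash
cat > go.py <<'E'
import sys
from h import *
from scipy.spatial.transform import Rotation as R
mid=np.array([515.4,88.9,108.]); yaw=-.334
e=np.array([-np.sin(yaw),np.cos(yaw),0]); c=np.array([np.cos(yaw),np.sin(yaw),0])
s=r.sense(); M=R.from_rotvec(s["ee_rot"]).as_matrix(); p=s["eef_pos"]
def to(t,z): 
    return np.round(M.T@((mid+e*t)*[1,1,0]+[0,0,z]-p)/30,3)
d=p-mid
print("t",round(s["t"],2),"pos",np.round(p,1),"along/across/z",np.round([d@e,d@c,d[2]],1),"F",np.round(s["contact_force"],2),"w",round(s["gripper_width"],1))
print("turn units",round(np.degrees(np.arctan2(M[1,0],M[0,0])-yaw)/6,2))
for a in sys.argv[1:]:
    t,z=map(float,a.split(",")); print(a,to(t,z))
E
python3 go.py -- -120,150 2>/dev/null || python3 - <<'E'
import sys; sys.argv=["go","-120,150"]; exec(open("go.py").read())
E
```

```text
t 1.23 pos [ 351.7 -224.   231.6] along/across/z [-349.3  -52.1  123.6] F [ 0.14 -0.62 -0.34] w -0.0
turn units -0.03
t 1.23 pos [ 351.7 -224.   231.6] along/across/z [-349.3  -52.1  123.6] F [ 0.14 -0.62 -0.34] w -0.0
turn units -0.03
-120,150 [ 1.711 -7.648  2.721]
```

Call:
{"api": "servo_tool", "payload": {"steps": [{"jaw": -1,"x": 0.3,"y": -1.1,"z": 0},{"jaw": -1,"x": 0.6,"y": -2.2,"z": 0.2},{"jaw": -1,"x": 0.9,"y": -3.3,"z": 0.5},{"jaw": -1,"x": 1.2,"y": -4.4,"z": 1.0},{"jaw": -1,"x": 1.4,"y": -5.5,"z": 1.5},{"jaw": -1,"x": 1.6,"y": -6.5,"z": 2.0},{"jaw": -1,"x": 1.7,"y": -7.3,"z": 2.5},{"jaw": -1,"x": 1.71,"y": -7.65,"z": 2.72},{"jaw": -1,"x": 1.71,"y": -7.65,"z": 2.72},{"jaw": -1,"x": 1.71,"y": -7.65,"z": 2.72}]}}

```text
invalid input at $.steps[0]: expected keys jaw, x, y, z, turn
```

```bash
python3 - <<'E'
import sys; sys.argv=["go","-120,112","-120,108","-120,104"]; exec(open("go.py").read())
for c in ("top","side"):
    im,dd=optics.read_camera(c); cv2.imwrite(c+"1.png",im)
    for P,k in ((p,(0,0,255)),(mid-e*120,(0,255,0)),(mid+e*132,(255,0,0)),(mid-e*132,(255,0,0))): 
        u=proj(c,P)[0]; cv2.drawMarker(im,tuple(int(round(x)) for x in u),k,cv2.MARKER_CROSS,5,1)
    cv2.imwrite(c+"1m.png",im)
a=cv2.imread("side1m.png")[180:320,250:420]
cv2.imwrite("pics/s1.png",cv2.resize(a,None,fx=4,fy=4,interpolation=cv2.INTER_CUBIC))
E
```

```text
t 1.23 pos [ 351.7 -224.   231.6] along/across/z [-349.3  -52.1  123.6] F [ 0.14 -0.62 -0.34] w -0.0
turn units -0.03
-120,112 [ 1.71  -7.648  3.988]
-120,108 [ 1.71  -7.648  4.121]
-120,104 [ 1.71  -7.648  4.255]
```

View pics/s1.png

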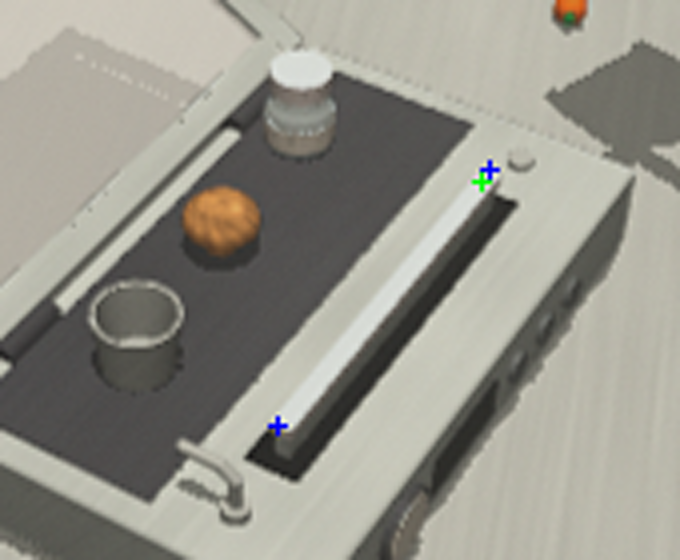

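The move was refused because "turn" was missing. The markers for the bar ends land on the visible bar ends, at crop (277,427) and (489,170), so the fit holds. I'll resend with "turn".

Call:
{"api": "servo_tool", "payload": {"steps": [{"jaw": -1,"x": 0.3,"y": -1.1,"z": 0,"turn": 0},{"jaw": -1,"x": 0.6,"y": -2.2,"z": 0.2,"turn": 0},{"jaw": -1,"x": 0.9,"y": -3.3,"z": 0.5,"turn": 0},{"jaw": -1,"x": 1.2,"y": -4.4,"z": 1.0,"turn": 0},{"jaw": -1,"x": 1.4,"y": -5.5,"z": 1.5,"turn": 0},{"jaw": -1,"x": 1.6,"y": -6.5,"z": 2.0,"turn": 0},{"jaw": -1,"x": 1.7,"y": -7.3,"z": 2.5,"turn": 0},{"jaw": -1,"x": 1.71,"y": -7.65,"z": 2.72,"turn": 0},{"jaw": -1,"x": 1.71,"y": -7.65,"z": 2.72,"turn": 0},{"jaw": -1,"x": 1.71,"y": -7.65,"z": 2.72,"turn": 0}]}}

```text
t: 2.17
eef_pos: [475.3, -20.4, 150.4]
ee_rot: [-3.098, 0.51, 0.0]
contact_force: [0.3, -0.4, -0.2]
gripper_width: -0.1
```

```bash
python3 - <<'E'
import sys; sys.argv=["go","-120,112","-120,108","-120,104"]; exec(open("go.py").read())
ims=[]
for c,(v0,v1,u0,u1) in (("side",(150,290,280,450)),("top",(210,310,290,430))):
    im,dd=optics.read_camera(c)
    for P,k in ((p,(0,0,255)),(mid-e*120,(0,255,0)),(mid-e*132,(255,0,0))): 
        u=proj(c,P)[0]; cv2.drawMarker(im,tuple(int(round(x)) for x in u),k,cv2.MARKER_CROSS,5,1)
    ims.append(cv2.resize(im[v0:v1,u0:u1],(400,400),interpolation=cv2.INTER_CUBIC))
cv2.imwrite("pics/s2.png",np.hstack(ims))
E
```

```text
t 2.17 pos [475.3 -20.4 150.4] along/across/z [-116.4   -2.    42.4] F [ 0.26 -0.42 -0.18] w -0.1
turn units 0.08
-120,112 [0.068 0.122 1.279]
-120,108 [0.068 0.122 1.412]
-120,104 [0.068 0.123 1.545]
```

View pics/s2.png

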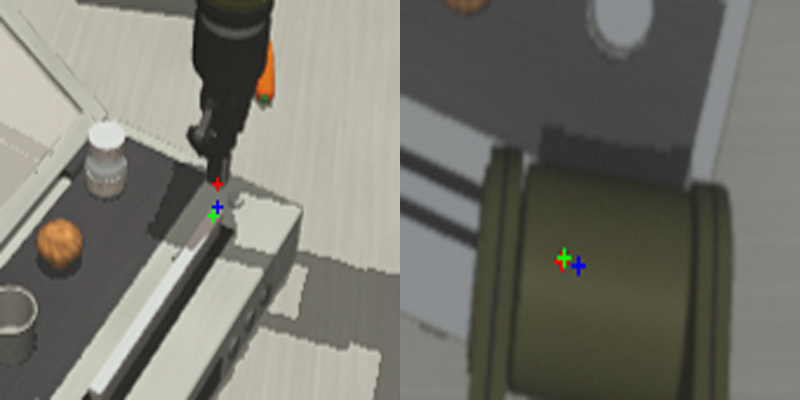

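The left panel shows the shut fingertips (217,182) straight above the bar's screw end, and the jar is well clear. I'll descend gently.

Call:
{"api": "servo_tool", "payload": {"steps": [{"jaw": -1,"x": 0.04,"y": 0.1,"z": 0.5,"turn": 0},{"jaw": -1,"x": 0.07,"y": 0.12,"z": 0.9,"turn": 0},{"jaw": -1,"x": 0.07,"y": 0.12,"z": 1.15,"turn": 0},{"jaw": -1,"x": 0.07,"y": 0.12,"z": 1.28,"turn": 0},{"jaw": -1,"x": 0.07,"y": 0.12,"z": 1.36,"turn": 0},{"jaw": -1,"x": 0.07,"y": 0.12,"z": 1.43,"turn": 0},{"jaw": -1,"x": 0.07,"y": 0.12,"z": 1.5,"turn": 0},{"jaw": -1,"x": 0.07,"y": 0.12,"z": 1.54,"turn": 0},{"jaw": -1,"x": 0.07,"y": 0.12,"z": 1.54,"turn": 0},{"jaw": -1,"x": 0.07,"y": 0.12,"z": 1.54,"turn": 0}]}}

```text
t: 3.1
eef_pos: [477.0, -25.3, 105.3]
ee_rot: [-3.098, 0.513, -0.004]
contact_force: [-0.2, -1.4, 0.8]
gripper_width: -0.1
```

```bash
python3 - <<'E'
import sys; sys.argv=["go","-120,103","-60,103"]; exec(open("go.py").read())
E
```

```text
t 3.1 pos [477.  -25.3 105.3] along/across/z [-120.5    1.1   -2.7] F [-0.18 -1.36  0.82] w -0.1
turn units 0.06
-120,103 [-0.038 -0.016  0.078]
-60,103 [-0.026 -2.016  0.082]
```

Force is about +0.8–1 N, which is close to the noise. I'll press about 2.5 mm more (expecting around 2.5–3 N) to confirm contact.

Call:
{"api": "servo_tool", "payload": {"steps": [{"jaw": -1,"x": -0.03,"y": 0,"z": 0.04,"turn": 0},{"jaw": -1,"x": -0.03,"y": 0,"z": 0.08,"turn": 0},{"jaw": -1,"x": -0.03,"y": 0,"z": 0.1,"turn": 0},{"jaw": -1,"x": -0.03,"y": 0,"z": 0.1,"turn": 0}]}}

```text
t: 3.43
eef_pos: [476.9, -25.1, 102.6]
ee_rot: [-3.098, 0.512, -0.007]
contact_force: [1.7, -1.4, 3.1]
gripper_width: 0.2
```

```bash
python3 - <<'E'
import sys; sys.argv=["go","-30,103"]; exec(open("go.py").read())
F=[]
for _ in range(8): optics.read_camera("side"); F.append(r.sense()["contact_force"])
print(np.round(np.mean(F,0),2),np.round(np.std(F,0),2), r.sense()["eef_pos"])
E
```

```text
t 3.43 pos [476.9 -25.1 102.6] along/across/z [-120.3    1.    -5.4] F [ 1.71 -1.38  3.05] w 0.2
turn units 0.06
-30,103 [-0.014 -3.011 -0.007]
[ 2.01 -1.16  3.1 ] [0.52 0.66 0.27] [476.63877285 -25.00820486 102.51678382]
```

3.1 N at 5.5 mm depth matches the 1.8 mm/N spring, so contact is confirmed. Now the slow sweep towards the nozzle.

Call:
{"api": "servo_tool", "payload": {"steps": [{"jaw": -1,"x": -0.01,"y": -0.27,"z": 0,"turn": 0},{"jaw": -1,"x": -0.01,"y": -0.54,"z": 0,"turn": 0},{"jaw": -1,"x": -0.01,"y": -0.8,"z": 0,"turn": 0},{"jaw": -1,"x": -0.01,"y": -1.07,"z": 0,"turn": 0},{"jaw": -1,"x": -0.01,"y": -1.34,"z": 0,"turn": 0},{"jaw": -1,"x": -0.01,"y": -1.6,"z": 0,"turn": 0},{"jaw": -1,"x": -0.01,"y": -1.87,"z": 0,"turn": 0},{"jaw": -1,"x": -0.01,"y": -2.14,"z": 0,"turn": 0},{"jaw": -1,"x": -0.01,"y": -2.4,"z": 0,"turn": 0},{"jaw": -1,"x": -0.01,"y": -2.67,"z": 0,"turn": 0}]}}

```text
t: 4.67
eef_pos: [502.3, 51.8, 102.7]
ee_rot: [-3.098, 0.512, -0.006]
contact_force: [-0.5, -2.2, 2.6]
gripper_width: -0.3
```

```bash
python3 - <<'E'
import sys; sys.argv=["go","40,103"]; exec(open("go.py").read())
E
```

```text
t 4.67 pos [502.3  51.8 102.7] along/across/z [-39.3  -0.2  -5.3] F [-0.5  -2.23  2.61] w -0.3
turn units 0.06
40,103 [ 0.022 -2.644 -0.004]
```

Call:
{"api": "servo_tool", "payload": {"steps": [{"jaw": -1,"x": 0.01,"y": -0.27,"z": 0,"turn": 0},{"jaw": -1,"x": 0.01,"y": -0.54,"z": 0,"turn": 0},{"jaw": -1,"x": 0.01,"y": -0.8,"z": 0,"turn": 0},{"jaw": -1,"x": 0.01,"y": -1.07,"z": 0,"turn": 0},{"jaw": -1,"x": 0.01,"y": -1.34,"z": 0,"turn": 0},{"jaw": -1,"x": 0.02,"y": -1.6,"z": 0,"turn": 0},{"jaw": -1,"x": 0.02,"y": -1.87,"z": 0,"turn": 0},{"jaw": -1,"x": 0.02,"y": -2.14,"z": 0,"turn": 0},{"jaw": -1,"x": 0.02,"y": -2.4,"z": 0,"turn": 0},{"jaw": -1,"x": 0.02,"y": -2.65,"z": 0,"turn": 0}]}}

```text
t: 5.5
eef_pos: [528.7, 127.7, 102.9]
ee_rot: [-3.098, 0.512, -0.005]
contact_force: [-1.4, -2.2, 2.2]
gripper_width: 0.2
```

```bash
python3 - <<'E'
import sys; sys.argv=["go","120,103"]; exec(open("go.py").read())
E
```

```text
t 5.5 pos [528.7 127.7 102.9] along/across/z [41.  -0.1 -5.1] F [-1.4  -2.23  2.17] w 0.2
turn units 0.06
120,103 [ 2.000e-02 -2.634e+00  2.000e-03]
```

Call:
{"api": "servo_tool", "payload": {"steps": [{"jaw": -1,"x": 0.01,"y": -0.3,"z": 0,"turn": 0},{"jaw": -1,"x": 0.01,"y": -0.6,"z": 0.01,"turn": 0},{"jaw": -1,"x": 0.01,"y": -0.9,"z": 0.01,"turn": 0},{"jaw": -1,"x": 0.01,"y": -1.2,"z": 0.01,"turn": 0},{"jaw": -1,"x": 0.01,"y": -1.5,"z": 0.01,"turn": 0},{"jaw": -1,"x": 0.02,"y": -1.8,"z": 0.01,"turn": 0},{"jaw": -1,"x": 0.02,"y": -2.1,"z": 0.01,"turn": 0},{"jaw": -1,"x": 0.02,"y": -2.4,"z": 0.01,"turn": 0},{"jaw": -1,"x": 0.02,"y": -2.65,"z": 0.01,"turn": 0},{"jaw": -1,"x": 0.02,"y": -2.65,"z": 0.01,"turn": 0}]}}

```text
t: 6.33
eef_pos: [555.8, 204.8, 102.9]
ee_rot: [-3.096, 0.511, -0.007]
contact_force: [-0.0, 1.4, 1.6]
gripper_width: 0.2
```

```bash
python3 - <<'E'
import sys; sys.argv=["go"]; exec(open("go.py").read())
F=[]
for _ in range(6): optics.read_camera("side"); F.append(r.sense()["contact_force"])
print(np.round(np.mean(F,0),2))
E
```

```text
t 6.33 pos [555.8 204.8 102.9] along/across/z [122.7   0.2  -5.1] F [-0.01  1.37  1.63] w 0.2
turn units 0.06
[0.37 1.87 2.93]
```

Contact held to the nozzle end, with a mean of 2.9 N at +122 mm. Now I lift straight up and check.

Call:
{"api": "servo_tool", "payload": {"steps": [{"jaw": -1,"x": 0,"y": 0,"z": -0.2,"turn": 0},{"jaw": -1,"x": 0,"y": 0,"z": -0.5,"turn": 0},{"jaw": -1,"x": 0,"y": 0,"z": -1.0,"turn": 0},{"jaw": -1,"x": 0,"y": 0,"z": -1.8,"turn": 0},{"jaw": -1,"x": 0,"y": 0,"z": -2.6,"turn": 0},{"jaw": -1,"x": 0,"y": 0,"z": -3.4,"turn": 0},{"jaw": -1,"x": 0,"y": 0,"z": -4.0,"turn": 0},{"jaw": -1,"x": 0,"y": 0,"z": -4.0,"turn": 0},{"jaw": -1,"x": 0,"y": 0,"z": -4.0,"turn": 0}]}}

```text
t: 7.38
eef_pos: [555.0, 202.3, 224.4]
ee_rot: [-3.096, 0.513, -0.01]
contact_force: [-0.0, -0.1, -0.4]
gripper_width: -0.1
```

```bash
python3 - <<'E'
import sys; sys.argv=["go"]; exec(open("go.py").read())
im,dd=optics.read_camera("side"); cv2.imwrite("pics/s3.png",im)
o=cv2.imread("side.png"); d0=np.load("side_d.npy")
q=np.round(proj("side",mid+np.outer(np.linspace(-110,50,9),e))).astype(int)
print("bar z change", np.round(world("side",q,dd[q[:,1],q[:,0]])[:,2]-world("side",q,d0[q[:,1],q[:,0]])[:,2],1))
E
```

```text
t 7.38 pos [555.  202.3 224.4] along/across/z [120.1   0.3 116.4] F [-0.05 -0.12 -0.44] w -0.1
turn units 0.05
bar z change [ 2.1  2.  -4.7  2.   2.2  4.3  4.7  1.9  2.3]
```

View pics/s3.png

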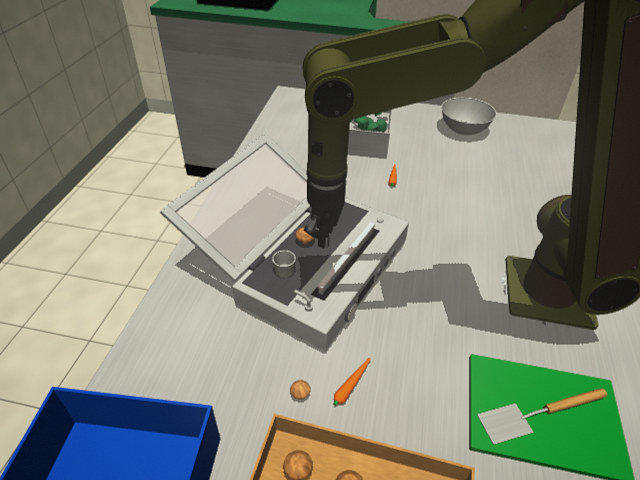

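The picture shows the gripper above and clear of the bar, with the cup (284,263), mushroom (305,236), carrots and nozzle unmoved. The apparent +2 mm on the bar may be depth noise, so I'll check it against the deck.

```bash
python3 - <<'E'
import sys; sys.argv=["go"]; exec(open("go.py").read())
d0=np.load("side_d.npy"); D=np.median([optics.read_camera("side")[1] for _ in range(5)],0)
def dz(ts,off,z):
    out=[]
    for t in ts:
        for a in off:
            u,v=np.round(proj("side",np.append((mid+e*t+c*a)[:2],z))[0]).astype(int)
            out.append([world("side",(u,v),x[v,u])[0,2] for x in (d0,D)])
    out=np.array(out); return np.round(np.median(out,0),2), np.round(np.median(out[:,1]-out[:,0]),2)
ts=np.linspace(-115,115,60)
print("bar",dz(ts,(-2,0,2),108)); print("deck front",dz(ts,(-45,-40,-35),80)); print("deck back",dz(ts,(20,25),80))
E
```

```text
t 7.43 pos [554.1 202.1 223. ] along/across/z [119.6  -0.5 115. ] F [-0.27 -0.37  0.3 ] w 0.2
turn units 0.05
bar (array([106.59, 106.6 ]), np.float64(0.16))
deck front (array([78.47, 78.44]), np.float64(-0.03))
deck back (array([78.48, 78.48]), np.float64(0.16))
```

The bar is back at its untouched height: 106.6 mm before and after, 28.1 mm above the deck. I'm handing in.

```bash
python3 -c "
from cell import r
print(r.finish_job())"
```

```text
the job is handed in; nothing more can be done
None
```

I ran the shut fingertips along the sealing bar from the screw end (right) to the nozzle end (left). Contact was light, at about 2–3 N with the bar pressed 5–5.5 mm. I then lifted clear to about 115 mm above the bar and handed the job in; no verdict is reported.

**Coverage:** the tool centre went from 120 mm right of the bar's middle to 123 mm left of it, all five stretches. That leaves about 10 mm at each end which only the fingers' own width covered.

**Last checks:**
- **Bar height:** it sprang back, with the same 106.6 mm median before and after. A quicker reading had suggested it sat 2 mm high, but that was depth noise.
- **Bystanders:** in the last side picture, the cup, mushrooms, carrots and nozzle looked unmoved, by eye only. The gripper hid the jar in that view, so I did not check it after the sweep, though nothing came near it.
- **Forces:** readings during the sweep varied by about 0.5 N, so the light contact is measured only to that accuracy.

One move call was refused before the approach because of a missing field. I resent it, and nothing moved in between.

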